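Saddle the threaded pin on the roller rest and hold the laser scanner over its thread

TASK

Take the threaded pin specimen from its V rack and lay it centred in the saddle between the four wheels of the roller rest on the turntable, lowering it gently, and let it go. Then lift the laser thread scanner out of its dock, carry it over the gauges, and finish still holding it steady and level over the middle of the thread, lengthwise in line with the pin, its underside about 15 mm clear above the thread. The scanner must never touch the pin, and the gauges and the other things standing about must be left where they are.

Things in the scene. Friction and masses are not known exactly. Their poses are not given: they have to be found in the camera images.
- specimen_center (a point): Loose pin specimen: grey steel tube lying on its side, 170 mm long, 33.4 mm diameter, 0.35-0.5 kg. Point: on its axis, half-way along. x runs along the tube to the threaded end (last 37 mm, ringed, 32 mm thick); the plain end has a yellow band; the tube may roll about x. It starts level in the rack's two V blocks, axis 42 mm above the shelf; grip it round its middle.
- specimen_thread (a point): The middle of the thread, on the axis of the specimen, 66.5 mm from its centre towards +x of the specimen; same axes as the specimen.
- rack: Fixed rack of two black V blocks (20 mm thick, 40 mm high, at x = +-36 mm, so 52 mm between them is free for fingers) on a plate 120 x 70 x 6 mm. Origin: middle of its underside, on the shelf. x runs along the lying specimen, z is up.
- rest: Fixed blue roller rest on the turntable: plate 110 (x) x 90 (y) x 8 mm, four free amber wheels (30 mm diameter, 12 mm wide, axles along x, 25 mm up) at x = +-31, y = +-21 mm; end plates 33 mm high; 50 mm between the wheel pairs is free for fingers. Origin: middle of its underside. A pin laid along x, either way round, sits with its axis 48.7 mm and its top 65.4 mm above this origin.
- turntable: Round steel turntable, braked, does not turn: disc 340 mm in diameter, its top 40 mm above the shelf. Origin: centre of its underside, on the shelf.
- scanner_handle (a point): Centre of the orange bar handle of the loose scanner (blue-grey, like a small flat iron, 0.3-0.5 kg). The bar is 92 mm long (scanner x), 28 mm wide (y), 24 mm high, centred 74 mm above the scanner's underside; below it a 24 mm gap, then the body 90 (x) x 50 (y) mm, 38 mm high. z is up. Grip the bar across its width at its middle.
- scanner_window (a point): Centre of the scanner's flat underside, where its windows are, 74 mm straight below the handle centre; same axes as the scanner: x is lengthwise (either way round serves).
- dock: Fixed black charging dock 124 (x) x 84 (y) mm: floor 10 mm and lips 22 mm above the shelf, the scanner standing loosely inside (7 mm play), lengthwise along x. Origin: middle of its underside.
- ring_gauge_center (a point): Polished chrome ring gauge, loose, lying flat on the disc: 64 mm diameter, 32 mm high. Its centre. Not to be disturbed.
- protector_center (a point): Black cast iron thread protector, loose, standing on the disc: 52 mm diameter, 60 mm high. Its centre. Not to be disturbed.
- gauge_block_center (a point): White ceramic gauge block, loose, flat on the disc: 50 x 35 x 9 mm. Its centre. Not to be disturbed.
- plug_gauge_center (a point): Chrome thread plug gauge, loose, standing upright on the disc: 44 mm at its collar, 108 mm high. Its centre half-way up. Not to be disturbed.
- tally_counter_center (a point): Small green steel tally counter, loose, on the shelf: about 44 mm wide, 60 mm high with its lever. A point 24 mm up. Not to be disturbed.
- dope_can_center (a point): Red can of thread compound, closed, loose, on the shelf: 64 mm diameter, 75 mm high. Its centre half-way up. Not to be disturbed.
There are look-alikes about, which are no part of the job. What is shaped like the dock but yellow is not meant. There is more than one size of the part that bears specimen_center; the job needs the larger.

How it is judged:
By the outcome, as a careful person would: the job done as asked, in the order asked, and still so for the second after the job is handed in, while the arm keeps its last pose, push and grip.
It also fails if it takes over 61 s, if anything falls off the work surface, if the arm or the gripper's body presses on something with over 40 N, if the wrist force passes 120 N, or if a joint passes its speed limit or range.

ROBOT

A 7-joint arm with a two-finger parallel gripper is mounted at the origin on the work surface. World frame = base frame: x ahead of the robot, y to its left, z up, the work surface at z = 0. Lengths are in mm, angles in rad, forces in N, time in s.
With the tool pointing down it reaches from about 400 to 875 mm from the base axis. Payload 4.4 kg.
Tool frame: the origin (TCP) lies at the very end of the fingers, on their centre line; the grasp point (between the pads) lies 19 mm behind it; z points along the fingers, y is the direction in which the jaws open and shut (so a half turn about z gives the same grasp; the last joint's range is limited). The gripper opens to 85 mm and grips with 20 to 120 N. Pads are 22 mm wide; open, the fingers measure 114 mm over their backs; the gripper's body (76 mm by 85 mm) begins 54 mm behind the grasp point. The pads swing forward as they close: fully open they stand 13 mm farther back than shut.
Start: joints at [1.266, 0.628, 0.038, 1.517, -0.027, 0.996, -0.02], TCP at [153.776, -631.562, 231.313] pointing down, gripper open.
Joint ranges: [-3.06, 3.06], [-0.37, 2.12], [-1.25, 1.32], [0.18, 2.47], [-1.1, 4.24], [0.23, 1.98], [-2.94, 2.94]. Speed limits (rad/s): [2.57, 2.57, 3.14, 3.14, 3.14, 3.14, 3.14].

INTERFACE

Orientations are given as [roll, pitch, yaw] about the fixed x, y, z axes, in that order (R = Rz(yaw) Ry(pitch) Rx(roll)).
In Python, from cell import ctrl, eyes gives the robot as it stands.
- The arm moves only by the tool move_arm, never from a script. Its argument "increments" is a list of rows, each a list of 6 numbers: the shift along the tool's x, y, z in cm, then the turn, a rotation vector about the tool's x, y, z in degrees. In form: [[x, y, z, wx, wy, wz], ...]. A call has 1 to 20 rows; each row is the pose to reach, as a shift and turn from the pose commanded when the call began, along the tool's axes at that moment; what a row does not reach only later rows make up. A row lasts 1/10 s, in which the tool goes at most 50 mm and 8.59 degrees, less where a joint would pass 70% of its speed; a pose out of reach is approached as far as the arm can. A call with a gripper value outside its range is refused whole. "grip" is the opening, from -1 (shut) to 1 (fully open), set as the call begins (left out, the last holds). The fingers move at their own pace and stop on an object; the grip force is fixed at half the most. Time passes only in rows, so rows that repeat a pose let the fingers close. It gives the time, the measured TCP pose, the force and the opening at its end, in the units of the state.
- ctrl.read_state(): the state, without advancing time (a new reading comes with each control period).
- eyes.get_image(name): name is "scene" or "top" or "wrist"; returns the picture (384x512x3 uint8, red, green, blue); there is no depth.
- eyes.calibration(name): a dict with "fx", "fy", "cx", "cy" (pixels), "pose" (4x4, takes a point from camera to world coordinates); the wrist camera has in their place "tool_from_camera" (4x4, takes a point from camera to tool coordinates, whose origin is the TCP and whose axes are the flange's). Camera axes: x right, y up, looking along -z (the intrinsics and any distortion apply to the point x, -y, -z); pixel columns grow to the right and rows downward; lengths in mm; the calibration is good to about 2 mm. A picture is of the moment at which its call begins: read the wrist's pose just before it. calibration takes no time and is no camera call.
- ctrl.finish_job(): hands the job in, once; it reports no verdict.
The state is a dict: "clock": time; "qpos": joint angles; "qd": joint speeds; "tau": joint torques, N m; "eef_pos": TCP position; "tool_rot": TCP orientation; "force": force on the tool from outside, world axes, zero at the start; "torque": the same for the moment, N m; "width": finger opening in mm.
Only numpy, scipy, OpenCV 4.12 (cv2) and the standard library are available. Lean on these libraries where they do the work, as an engineer would, in place of code of your own. Each camera call takes 0.05 s, during which the arm holds its last target. There are 200 camera calls.

## Working session

There is one attempt and no reset: what is moved stays moved. The work goes in short steps, Python scripts to look and compute and a tool call to move; the robot and the scene stay as the last step left them, time stands still between calls to the robot, and variables do not carry over. Pictures are saved under pics/ and viewed, about 8 in all and at most 12, crops included, and the job is handed in when it is done.

Besides the shell and the picture viewer there is one more tool, called after "Emit:" as name(argument=value, ...) on one line, values as JSON. move_arm: Moves the arm, as the interface text tells. Its arguments: {"type":"object","properties":{"increments":{"type":"array","items":{"type":"array","items":{"type":"number"}}},"grip":{"type":"number"}},"required":["increments"]}

```bash
mkdir -p pics; ls
python3 - <<'E'
from cell import ctrl, eyes
import cv2, numpy as np
np.set_printoptions(suppress=True,precision=4)
print(ctrl.read_state())
for n in ("scene","top","wrist"):
    c=eyes.calibration(n); print(n,c)
    im=eyes.get_image(n)[:,:,::-1]; cv2.imwrite(f'pics/{n}0.png',im)
    if n!="wrist": cv2.imwrite(f'pics/{n}0b.png',cv2.resize(im,(800,600),interpolation=cv2.INTER_CUBIC))
E
```

```text
pics
{'clock': 0.0, 'qpos': array([ 1.2662,  0.6293,  0.0385,  1.5183, -0.027 ,  0.9963, -0.02  ]), 'qd': array([ 0.0009, -0.0018, -0.0028,  0.0006,  0.0017,  0.001 ,  0.    ]), 'tau': array([ -0.0003, -56.3397,   1.2262, -19.3442,   0.011 ,   0.0105,
        -0.    ]), 'eef_pos': array([ 153.5941, -630.972 ,  230.402 ]), 'tool_rot': array([-3.1397,  0.0001,  0.2387]), 'force': array([-0.0734, -0.2019,  0.5717]), 'torque': array([-0.031 ,  0.0204,  0.0412]), 'width': 85.70764826140231}
scene {'fx': 383.57745373841703, 'fy': 383.57745373841703, 'cx': 252.62138845912824, 'cy': 192.41484488768347, 'pose': array([[   0.3485,   -0.745 ,    0.5689, 1110.9961],
       [   0.9373,    0.2748,   -0.2143, -283.7588],
       [   0.0033,    0.6079,    0.794 ,  951.9963],
       [   0.    ,    0.    ,    0.    ,    1.    ]])}
top {'fx': 362.02946177233923, 'fy': 362.02946177233923, 'cx': 252.50263217507387, 'cy': 195.34038527760416, 'pose': array([[   0.0221,    0.9907,   -0.1344,  335.0393],
       [  -0.9997,    0.0206,   -0.0124,  -74.1076],
       [  -0.0095,    0.1347,    0.9908, 1320.0064],
       [   0.    ,    0.    ,    0.    ,    1.    ]])}
wrist {'fx': 313.02593491823615, 'fy': 313.02593491823615, 'cx': 252.98086913645292, 'cy': 194.54230747876755, 'tool_from_camera': array([[   0.0008,    0.9446,    0.3281,   84.8233],
       [   1.    ,   -0.0009,    0.0002,   -0.744 ],
       [   0.0005,    0.3281,   -0.9446, -143.0357],
       [   0.    ,    0.    ,    0.    ,    1.    ]])}
```

View pics/top0b.png

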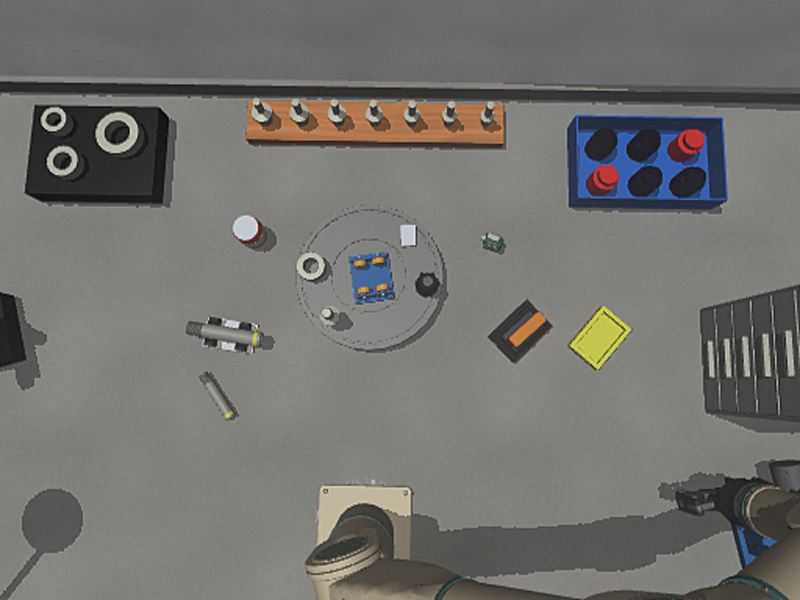

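View pics/scene0b.png

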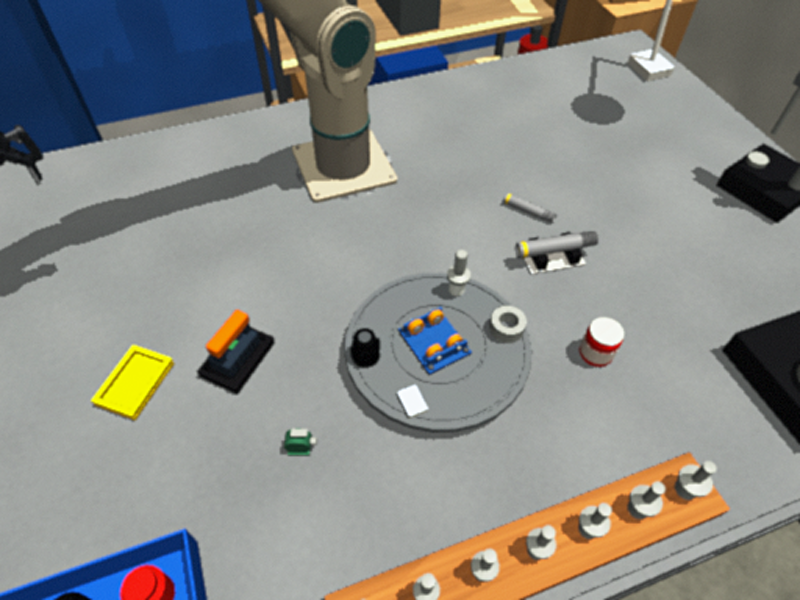

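The top view (800x600) shows the large pin in its rack at about (223,333), with the yellow band at right (258,339) and the thread at left (190,327). A smaller look-alike pin lies at (217,395). The rest is at (372,278), the scanner's orange handle at (528,327) in the black dock, and the plug gauge at (329,316). The protector is at (427,285), the ring at (311,266), the block at (408,236), the tally at (492,241) and the can at (247,231).

```bash
cat > h.py <<'E'
import numpy as np, cv2
from scipy.spatial.transform import Rotation as R
from cell import ctrl, eyes
np.set_printoptions(suppress=True,precision=2)
def campose(n,st=None):
    c=eyes.calibration(n)
    if n!="wrist": return c,c["pose"]
    T=np.eye(4);T[:3,:3]=R.from_euler('xyz',st["tool_rot"]).as_matrix();T[:3,3]=st["eef_pos"]
    return c,T@c["tool_from_camera"]
def ray(c,P,uv):
    d=np.array([(uv[0]-c["cx"])/c["fx"],-(uv[1]-c["cy"])/c["fy"],-1.]); return P[:3,3],P[:3,:3]@d
def onz(c,P,uv,z):
    o,d=ray(c,P,uv); return o+d*(z-o[2])/d[2]
def proj(c,P,X):
    p=np.linalg.inv(P)@np.r_[X,1]; return np.array([c["cx"]+c["fx"]*p[0]/-p[2],c["cy"]+c["fy"]*p[1]/p[2]])
def inc(p0,rpy0,p1,rpy1):
    "shift cm, rotvec deg, tool axes"
    A=R.from_euler('xyz',rpy0);B=R.from_euler('xyz',rpy1)
    return np.r_[A.inv().apply(np.array(p1)-p0)/10,np.degrees((A.inv()*B).as_rotvec())]
def blobs(im,lo,hi,amin=12):
    m=cv2.inRange(cv2.cvtColor(im,cv2.COLOR_RGB2HSV),lo,hi)
    n,l,s,ce=cv2.connectedComponentsWithStats(m)
    out=[]
    for i in range(1,n):
        if s[i,4]>=amin:
            ys,xs=np.nonzero(l==i); out.append((ce[i],s[i,4],cv2.minAreaRect(np.c_[xs,ys].astype(np.float32)),np.c_[xs,ys]))
    return out
E
python3 - <<'E'
from h import *
def z_of(n): return {'orange':96,'yellow':58,'blue':48}[n]
for cam in("top","scene"):
    im=cv2.cvtColor(cv2.imread(f'pics/{cam}0.png'),cv2.COLOR_BGR2RGB); c,P=campose(cam)
    for n,lo,hi in(("orange",(8,150,120),(22,255,255)),("yellow",(23,120,100),(33,255,255)),("blue",(105,120,60),(120,255,255)),("green",(60,80,30),(90,255,255)),("white",(0,0,190),(179,40,255))):
        for ce,a,r,px in blobs(im,lo,hi,6):
            if cam=="top" and not(110<ce[0]<420 and 120<ce[1]<280): continue
            if cam=="scene" and not(50<ce[0]<400 and 110<ce[1]<300): continue
            z={'orange':96,'yellow':58,'blue':48,'green':40,'white':49}[n]
            q=[onz(c,P,p,z)[:2] for p in cv2.boxPoints(r)]
            e=max((q[1]-q[0],q[2]-q[1]),key=np.linalg.norm)
            print(cam,n,ce,a,'z',z,onz(c,P,ce,z)[:2],'len',np.linalg.norm(q[1]-q[0]),np.linalg.norm(q[2]-q[1]),'ang',np.degrees(np.arctan2(e[1],e[0])))
# hand pixels (top 800 -> 512)
c,P=campose("top")
for n,u,z in(("thr end",(190,327),42),("band",(257,339),42),("ring",(311,265),72),("protector",(427,282),100),("plug",(328,313),140),("tally",(492,240),40),("can",(246,228),75),("turntable",(371,278),40)):
    print(n,onz(c,P,np.array(u)*.64,z))
E
```

```text
top orange [241.46 166.38] 24 z 96 [601.15 -18.52] len 24.175839336447417 10.560250396194975 ang -88.8569903941834
top orange [229.62 168.17] 24 z 96 [594.03  22.14] len 24.17296026919131 10.547943359314848 ang -88.85386876409281
top orange [242. 184.] 9 z 96 [539.56 -21.99] len 6.860276088255318 6.947955021360009 ang -178.53381327117185
top orange [246. 183.] 9 z 96 [543.32 -35.62] len 6.861410092345267 6.9524143871218245 ang -178.61909725634845
top orange [232.   185.37] 19 z 96 [534.11  12.16] len 22.17494016197758 9.546270053783102 ang -77.35409260963796
top orange [337.01 210.36] 206 z 96 [ 455.72 -346.05] len 90.07324929533351 26.381539613794327 ang -47.361278079955376
top yellow [383.65 215.66] 806 z 58 [ 444.4  -516.19] len 122.73205805717969 83.88801191189256 ang -40.26222072212932
top yellow [162.76 216.41] 17 z 58 [425.34 253.9 ] len 28.11357713199386 6.9860651248260925 ang -4.966070203784589
top yellow [145.6 264.8] 10 z 58 [257.66 303.8 ] len 18.947461068856974 4.929499864391444 ang -43.12026556816022
top blue [236.8  176.54] 417 z 48 [574.2   -0.66] len 88.7837574929692
[... 3187 characters left out ...]
ne white [388.23 211.25] 306 z 49 [661.97 300.33] len 61.15113248513808 60.61340252036179 ang 69.74391505438139
scene white [263.62 255.69] 246 z 49 [670.71 -85.99] len 35.83913428477907 54.14413155249036 ang 2.323680420300837
scene white [190.72 276.2 ] 46 z 49 [ 660.72 -280.84] len 11.0227375468358 25.467659252336844 ang 69.6970638984009
scene white [200.11 281.33] 9 z 49 [ 682.47 -262.26] len 7.087774121575015 5.767873065671696 ang 119.31141433271416
thr end [448.73 406.19  42.  ]
band [424.68 251.86  42.  ]
ring [591.81 131.52  72.  ]
protector [ 553.28 -128.78  100.  ]
plug [475.7   80.19 140.  ]
tally [ 665.79 -280.5    40.  ]
can [673.73 282.29  75.  ]
turntable [570.72  -2.64  40.  ]
```

Run:
```python
from h import *
r=np.radians
print(inc([153.776,-631.562,231.313],[np.pi,0,.2387],[450,-340,300],[np.pi,0,r(-47)]))
```

```text
[ 35.68 -21.33  -6.87  -0.    -0.    60.68]
```

Emit:
move_arm(increments=[[2.5, -1.5, -2, 0, 0, 4], [6, -3.5, -4, 0, 0, 10], [9.5, -5.7, -6, 0, 0, 17], [13, -7.8, -6.87, 0, 0, 24], [16.5, -9.9, -6.87, 0, 0, 31], [20, -12, -6.87, 0, 0, 38], [24, -14.2, -6.87, 0, 0, 45], [28, -16.7, -6.87, 0, 0, 52], [32, -19, -6.87, 0, 0, 57], [34.5, -20.6, -6.87, 0, 0, 60], [35.68, -21.33, -6.87, 0, 0, 60.68], [35.68, -21.33, -6.87, 0, 0, 60.68], [35.68, -21.33, -6.87, 0, 0, 60.68], [35.68, -21.33, -6.87, 0, 0, 60.68]], grip=1)

```text
clock: 1.55
eef_pos: [448.6, -341.4, 300.0]
tool_rot: [3.141, -0.0, -0.823]
force: [-0.0, 0.3, -0.2]
width: 85.3
```

Run:
```python
from h import *
import pickle
st=ctrl.read_state(); im=eyes.get_image("wrist"); cv2.imwrite('pics/w1.png',im[:,:,::-1]); pickle.dump(st,open('w1.pkl','wb'))
print(st["clock"],st["eef_pos"],st["tool_rot"],st["qpos"],st["force"])
c,P=campose("wrist",st)
for ce,a,r,px in blobs(im,(5,150,100),(22,255,255),40):
    q=np.array([onz(c,P,p,96)[:2] for p in cv2.boxPoints(r)]); 
    print(ce,a,q.mean(0),[ (np.linalg.norm(d),np.degrees(np.arctan2(d[1],d[0]))) for d in (q[1]-q[0],q[2]-q[1])])
r=np.radians
print(inc([450,-340,300],[np.pi,0,r(-47)],[540,0,300],[np.pi,0,r(9.6)]))
```

```text
1.55 [ 448.63 -341.36  300.02] [ 3.14 -0.   -0.82] [ 0.41  0.44  0.28  1.68 -0.14  1.04 -1.66] [-0.01  0.29 -0.21]
[252.61 154.59] 1896 [ 454.68 -347.57] [(np.float64(25.91107552841945), np.float64(-137.09496415080284)), (np.float64(89.10812787548818), np.float64(133.63355455142823))]
[  4.56 253.59] 151 [599.11 -43.33] [(np.float64(29.61744413070378), np.float64(-84.71694950669077)), (np.float64(11.421222738413611), np.float64(-174.65881376081919))]
[ 48.05 276.33] 169 [541.65 -53.03] [(np.float64(29.56116498094751), np.float64(-82.51332485885649)), (np.float64(11.629644263952448), np.float64(-174.53570071538365))]
[ 36.92 297.84] 162 [535.19 -13.91] [(np.float64(30.31704882533278), np.float64(-82.46786390833259)), (np.float64(11.80664337416492), np.float64(-175.6604844423496))]
[-18.73 -29.77  -0.     0.     0.   -56.6 ]
```

View pics/w1.png

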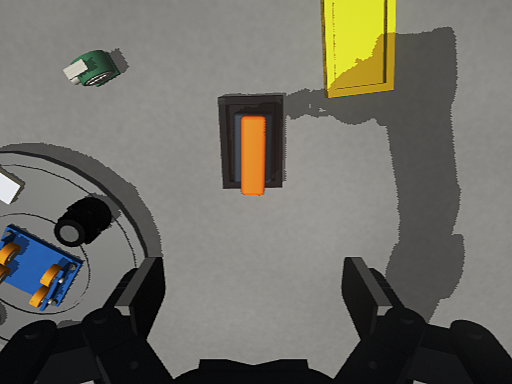

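The wrist picture shows the orange handle centred at (253,155) in its black dock. The yellow dock decoy is at the top right, and the rest and protector are at the lower left.

Run:
```python
from h import *
r=np.radians
print(inc([450,-340,300],[np.pi,0,r(-47)],[600,0,300],[np.pi,0,r(9.6)]))
print(inc([600,0,300],[np.pi,0,r(9.6)],[445,330,260],[np.pi,0,r(81)]))
```

```text
[-14.64 -34.16  -0.     0.     0.   -56.6 ]
[ -9.78 -35.12   4.    -0.     0.   -71.4 ]
```

Emit:
move_arm(increments=[[-0.8, -2, 0, 0, 0, -3], [-2.3, -5.4, 0, 0, 0, -9], [-4, -9.4, 0, 0, 0, -16], [-5.7, -13.4, 0, 0, 0, -23], [-7.5, -17.4, 0, 0, 0, -30], [-9.2, -21.4, 0, 0, 0, -37], [-11, -25.6, 0, 0, 0, -43], [-12.6, -29.4, 0, 0, 0, -49], [-13.8, -32.4, 0, 0, 0, -54], [-14.64, -34.16, 0, 0, 0, -56.6], [-14.64, -34.16, 0, 0, 0, -56.6], [-14.64, -34.16, 0, 0, 0, -56.6], [-14.64, -34.16, 0, 0, 0, -56.6]])

```text
clock: 2.9
eef_pos: [599.3, -2.5, 300.1]
tool_rot: [3.14, 0.001, 0.164]
force: [0.3, -0.6, 0.5]
width: 85.1
```

Run:
```python
from h import *
import pickle
st=ctrl.read_state(); im=eyes.get_image("wrist"); cv2.imwrite('pics/w2.png',im[:,:,::-1]); pickle.dump(st,open('w2.pkl','wb'))
print(st["clock"],st["eef_pos"],st["tool_rot"],st["qpos"])
c,P=campose("wrist",st)
for ce,a,r,px in blobs(im,(5,150,100),(22,255,255),40):
    q=np.array([onz(c,P,p,75)[:2] for p in cv2.boxPoints(r)]); 
    print(ce,a,onz(c,P,ce,75),[ (np.linalg.norm(d),np.degrees(np.arctan2(d[1],d[0]))) for d in (q[1]-q[0],q[2]-q[1])])
```

```text
2.9 [599.33  -2.46 300.06] [3.14 0.   0.16] [-0.03  0.49 -0.03  1.57  0.02  1.08 -1.47]
[231.23 158.57] 226 [597.24  24.1   75.  ] [(np.float64(27.33655050239446), np.float64(-80.58696859995345)), (np.float64(14.609191797737271), np.float64(-171.17525436971417))]
[265.98 158.45] 226 [604.19 -16.91  75.  ] [(np.float64(26.154362707345886), np.float64(-80.58696859995325)), (np.float64(14.614931582430021), np.float64(-169.12814799036371))]
[232.47 206.74] 209 [536.21  13.81  75.  ] [(np.float64(26.242162248622968), np.float64(-80.59684069119879)), (np.float64(18.896160724525213), np.float64(-171.17525436971422))]
[265.18 207.19] 193 [542.34 -27.02  75.  ] [(np.float64(14.484762141539754), np.float64(6.990796745010227)), (np.float64(26.762656486850602), np.float64(-83.50474513793614))]
[482.75 304.02] 1426 [ 447.49 -357.69   75.  ] [(np.float64(89.02278137188705), np.float64(-52.42799797337756)), (np.float64(45.72505011729018), np.float64(-139.1219871429879))]
```

View pics/w2.png

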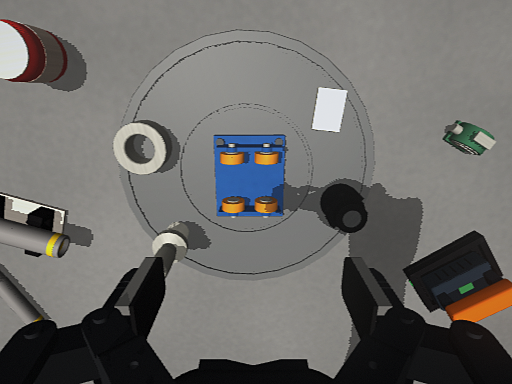

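The rest is at the centre of the picture with wheels at (231,159), (266,158), (232,207) and (265,207). The plug gauge is at (170,240), protector (345,210), ring (143,148), block (330,110), and the plain end of the rack pin at (60,243). Next I move over the pin.

Emit:
move_arm(increments=[[-0.6, -2, 0, 0, 0, -4], [-1.6, -5.6, 0, 0, 0, -11], [-2.7, -9.6, 0, 0, 0, -19], [-3.8, -13.6, 0, 0, 0, -27], [-4.9, -17.6, 1, 0, 0, -35], [-6, -21.6, 2, 0, 0, -43], [-7.1, -25.6, 3, 0, 0, -51], [-8.2, -29.6, 4, 0, 0, -59], [-9.2, -33, 4, 0, 0, -66], [-9.78, -35.12, 4, 0, 0, -71.4], [-9.78, -35.12, 4, 0, 0, -71.4], [-9.78, -35.12, 4, 0, 0, -71.4], [-9.78, -35.12, 4, 0, 0, -71.4], [-9.78, -35.12, 4, 0, 0, -71.4]])

```text
clock: 4.35
eef_pos: [445.8, 328.6, 260.1]
tool_rot: [3.141, 0.001, 1.411]
force: [-1.2, 0.1, 0.1]
width: 85.8
```

Run:
```python
from h import *
import pickle
st=ctrl.read_state(); im=eyes.get_image("wrist"); cv2.imwrite('pics/w3.png',im[:,:,::-1]); pickle.dump(st,open('w3.pkl','wb'))
print(st["clock"],st["eef_pos"],st["tool_rot"],st["qpos"],st["qd"])
```

```text
4.35 [445.77 328.56 260.08] [3.14 0.   1.41] [-0.42  0.48 -0.4   1.75  0.22  0.96 -1.06] [-0.  0. -0. -0. -0. -0.  0.]
```

View pics/w3.png

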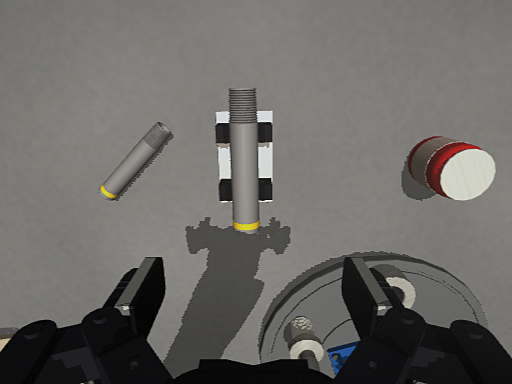

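The pin lies along the picture's column direction. Its threaded end is at about (242,88), the yellow plain end at about (246,231), the V blocks at rows 133 and 189, and the small decoy pin at the left (135,160). Next I refine the edges.

Run:
```python
from h import *
import pickle
st=pickle.load(open('w3.pkl','rb')); im=cv2.imread('pics/w3.png'); c,P=campose("wrist",st)
g=cv2.cvtColor(im,cv2.COLOR_BGR2GRAY).astype(int)
for v in (110,118,157,163,168,210,216): print(v,list(g[v,224:266]))
print('col242',list(zip(range(82,94),g[82:94,242])),'col246',[(v,tuple(im[v,246])) for v in range(218,236)])
print("blocks rows", list(zip(range(115,210),g[115:210,224])))
```

```text
110 [np.int64(119), np.int64(119), np.int64(118), np.int64(120), np.int64(128), np.int64(102), np.int64(52), np.int64(43), np.int64(45), np.int64(47), np.int64(50), np.int64(52), np.int64(54), np.int64(57), np.int64(59), np.int64(59), np.int64(60), np.int64(60), np.int64(61), np.int64(60), np.int64(60), np.int64(60), np.int64(60), np.int64(59), np.int64(67), np.int64(63), np.int64(69), np.int64(81), np.int64(62), np.int64(56), np.int64(71), np.int64(79), np.int64(72), np.int64(91), np.int64(112), np.int64(110), np.int64(112), np.int64(114), np.int64(118), np.int64(123), np.int64(126), np.int64(130)]
118 [np.int64(215), np.int64(215), np.int64(215), np.int64(222), np.int64(186), np.int64(99), np.int64(55), np.int64(79), np.int64(104), np.int64(99), np.int64(96), np.int64(100), np.int64(102), np.int64(104), np.int64(108), np.int64(110), np.int64(112), np.int64(115), np.int64(116), np.int64(116), np.int64(114), np.int64(114), np.int64(113), np.int64(112), np.int64(122), np.int64(131), np.int64(125), np.int64(123), np.int64(118), np.int64(114), np.int64(108), np.int64(86), np.int64(48), 
[... 5871 characters left out ...]
7, np.int64(228)), (178, np.int64(181)), (179, np.int64(20)), (180, np.int64(22)), (181, np.int64(29)), (182, np.int64(28)), (183, np.int64(28)), (184, np.int64(28)), (185, np.int64(32)), (186, np.int64(38)), (187, np.int64(35)), (188, np.int64(36)), (189, np.int64(36)), (190, np.int64(36)), (191, np.int64(37)), (192, np.int64(36)), (193, np.int64(36)), (194, np.int64(35)), (195, np.int64(36)), (196, np.int64(34)), (197, np.int64(35)), (198, np.int64(33)), (199, np.int64(24)), (200, np.int64(42)), (201, np.int64(250)), (202, np.int64(173)), (203, np.int64(123)), (204, np.int64(127)), (205, np.int64(129)), (206, np.int64(128)), (207, np.int64(129)), (208, np.int64(129)), (209, np.int64(131))]
```

Run:
```python
from h import *
import pickle
st=pickle.load(open('w3.pkl','rb')); c,P=campose("wrist",st)
a=onz(c,P,(242.9,118),44); b=onz(c,P,(245.5,213),44)
yaw=np.arctan2(*(a-b)[1::-1]); print('axis',a,b,np.degrees(yaw)); u=np.array([np.cos(yaw),np.sin(yaw)]); n=np.array([-u[1],u[0]])
off=n@a[:2]; print("off",off)
for nm,uv,z in(("thr end mid z",(242,88),44),("plain end top",(246,232.6),58.7),("plain end",(246,232.6),42),("blk1 out",(224,122.5),40),("blk1 in",(224,143),40),("blk2 in",(224,178.3),40),("blk2 out",(224,200.3),40)):
    print(nm,onz(c,P,uv,z)[:2]@u)
top=eyes.calibration("top")
for s in(325,330,335): print(s,s*u+off*n)
# top view cross-check: gray profile across band region
im=cv2.cvtColor(cv2.imread('pics/top0.png'),cv2.COLOR_BGR2RGB);cT,PT=campose("top")
for X in (a,b): print('top px*1.5625',proj(cT,PT,X)*1.5625)
```

```text
axis [442.69 381.15  44.  ] [426.46 267.37  44.  ] 81.88349613174748
off -384.43864066090157
thr end mid z 471.62222924481284
plain end top 305.2322822244458
plain end 297.0645631506242
blk1 out 434.83774723738907
blk1 in 411.51561763802965
blk2 in 368.91353004019885
blk2 out 340.6636710107077
325 [426.47 267.47]
330 [427.18 272.42]
335 [427.89 277.37]
top px*1.5625 [200.46 329.8 ]
top px*1.5625 [250. 338.]
```

```bash
cat >> h.py <<'E'
def go(p,yaw):
    "increment from measured pose to level pose p, yaw deg"
    st=ctrl.read_state(); return inc(st["eef_pos"],st["tool_rot"],p,[np.pi,0,np.radians(yaw)])
E
python3 - <<'E'
from h import *
print(go([435.4,329.9,100],81.9),go([435.4,329.9,18],81.9))
E
```

```text
[-0.04 -1.04 16.01  0.03  0.04 -1.04] [-0.04 -1.05 24.21  0.03  0.04 -1.04]
```

Emit:
move_arm(increments=[[0, -0.3, 2, 0, 0, -0.3], [0, -0.7, 5.5, 0, 0, -0.7], [0, -1.04, 9.5, 0, 0, -1.04], [0, -1.04, 13.5, 0, 0, -1.04], [0, -1.04, 16, 0, 0, -1.04], [0, -1.04, 18, 0, 0, -1.04], [0, -1.04, 20, 0, 0, -1.04], [0, -1.04, 22, 0, 0, -1.04], [0, -1.04, 23.5, 0, 0, -1.04], [0, -1.04, 24.2, 0, 0, -1.04], [0, -1.04, 24.2, 0, 0, -1.04], [0, -1.04, 24.2, 0, 0, -1.04]])

```text
clock: 5.6
eef_pos: [435.2, 331.8, 18.5]
tool_rot: [3.141, -0.001, 1.431]
force: [1.2, 0.1, 0.4]
width: 85.6
```

Run:
```python
from h import *
st=ctrl.read_state(); im=eyes.get_image("wrist"); cv2.imwrite('pics/w4.png',im[:,:,::-1])
print(st["eef_pos"],st["tool_rot"],st["force"])
```

```text
[435.21 331.79  18.53] [ 3.14 -0.    1.43] [1.16 0.15 0.43]
```

View pics/w4.png

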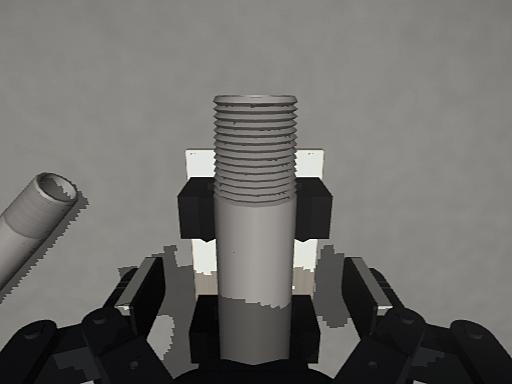

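Run:
```python
from h import *
st=ctrl.read_state(); c,P=campose("wrist",st)
o=st["eef_pos"].copy()
u=np.array([np.cos(st["tool_rot"][2]),np.sin(st["tool_rot"][2]),0])
for d in(-26,0,26): print(d,proj(c,P,np.r_[o[:2],40]+u*d))
for z in (42,50,58): print('thr end along axis from TCP at z',z,(onz(c,P,(255,96),z)-o)@u,'shoulder',(onz(c,P,(255,203),z)-o)@u)
```

```text
-26 [253.1 329.5]
0 [253.15 283.72]
26 [253.2  232.17]
thr end along axis from TCP at z 42 81.90567791486023 shoulder 40.14271634039845
thr end along axis from TCP at z 50 82.1261154879507 shoulder 43.149782508252784
thr end along axis from TCP at z 58 82.3465530610412 shoulder 46.15684867610707
```

The pin sits centred between the open fingers at column 255. The thread end shows the TCP about 2.5 mm too far toward the thread, so I shift and close.

Emit:
move_arm(increments=[[-0.15, 0, 0, 0, 0, 0], [-0.25, 0, 0, 0, 0, 0], [-0.25, 0, 0, 0, 0, 0], [-0.25, 0, 0, 0, 0, 0]])

```text
clock: 6.05
eef_pos: [434.5, 329.3, 18.3]
tool_rot: [3.141, -0.0, 1.432]
force: [-0.5, 1.3, 0.5]
width: 85.5
```

Emit:
move_arm(increments=[[0, 0, 0, 0, 0, 0], [0, 0, 0, 0, 0, 0], [0, 0, 0, 0, 0, 0], [0, 0, 0, 0, 0, 0], [0, 0, 0, 0, 0, 0], [0, 0, 0, 0, 0, 0], [0, 0, 0, 0, 0, 0], [0, 0, 0, 0, 0, 0], [0, 0, 0, 0, 0, 0], [0, 0, 0, 0, 0, 0], [0, 0, 0, 0, 0, 0], [0, 0, 0, 0, 0, 0]], grip=-1)

```text
clock: 7.25
eef_pos: [435.5, 329.2, 18.4]
tool_rot: [3.14, -0.001, 1.431]
force: [4.4, -2.1, 4.3]
width: 32.0
```

Emit:
move_arm(increments=[[0, 0, -0.3, 0, 0, 0], [0, 0, -1, 0, 0, 0], [0, 0, -2.2, 0, 0, 0], [0, 0, -4, 0, 0, 0], [0, 0, -6, 0, 0, 0], [0, 0, -8.5, 0, 0, 0], [0, 0, -11, 0, 0, 0], [0, 0, -13.5, 0, 0, 0], [0, 0, -16, 0, 0, 0], [0, 0, -18, 0, 0, 0], [0, 0, -19.5, 0, 0, 0], [0, 0, -20, 0, 0, 0], [0, 0, -20, 0, 0, 0], [0, 0, -20, 0, 0, 0]])

```text
clock: 8.65
eef_pos: [433.6, 328.7, 217.3]
tool_rot: [-3.14, 0.001, 1.432]
force: [-0.7, 0.1, -3.8]
width: 31.8
```

Run:
```python
from h import *
st=ctrl.read_state(); im=eyes.get_image("wrist"); cv2.imwrite('pics/w5.png',im[:,:,::-1])
print(st["eef_pos"],st["tool_rot"],st["force"],st["width"])
print(go([570.5,-1.7,220],9.4))
c,P=campose("wrist",st)
o=st["eef_pos"].copy(); u=np.array([np.cos(st["tool_rot"][2]),np.sin(st["tool_rot"][2]),0])
g=cv2.cvtColor(im,cv2.COLOR_RGB2GRAY); print(list(g[85:115,254]))
print('row150',list(g[230,195:315]))
```

```text
[433.56 328.69 217.32] [-3.14  0.    1.43] [-0.65  0.1  -3.77] 31.83332300286598
[-30.83  18.12  -0.27  -0.02   0.14  72.66]
[np.uint8(129), np.uint8(129), np.uint8(128), np.uint8(125), np.uint8(148), np.uint8(145), np.uint8(146), np.uint8(146), np.uint8(151), np.uint8(135), np.uint8(67), np.uint8(61), np.uint8(51), np.uint8(53), np.uint8(132), np.uint8(127), np.uint8(127), np.uint8(132), np.uint8(66), np.uint8(69), np.uint8(66), np.uint8(99), np.uint8(131), np.uint8(129), np.uint8(128), np.uint8(133), np.uint8(99), np.uint8(66), np.uint8(67), np.uint8(79)]
row150 [np.uint8(67), np.uint8(71), np.uint8(71), np.uint8(73), np.uint8(73), np.uint8(75), np.uint8(75), np.uint8(75), np.uint8(76), np.uint8(76), np.uint8(76), np.uint8(77), np.uint8(77), np.uint8(75), np.uint8(75), np.uint8(74), np.uint8(76), np.uint8(73), np.uint8(59), np.uint8(54), np.uint8(65), np.uint8(72), np.uint8(80), np.uint8(89), np.uint8(94), np.uint8(97), np.uint8(99), np.uint8(101), np.uint8(104), np.uint8(107), np.uint8(109), np.uint8(112), np.uint8(115), np.uint8(117), np.uint8(119), np.uint8(122), np.uint8(125), 
[... 540 characters left out ...]
np.uint8(142), np.uint8(143), np.uint8(142), np.uint8(140), np.uint8(139), np.uint8(139), np.uint8(137), np.uint8(135), np.uint8(132), np.uint8(130), np.uint8(129), np.uint8(127), np.uint8(125), np.uint8(124), np.uint8(122), np.uint8(118), np.uint8(118), np.uint8(115), np.uint8(113), np.uint8(111), np.uint8(105), np.uint8(97), np.uint8(90), np.uint8(81), np.uint8(66), np.uint8(108), np.uint8(137), np.uint8(133), np.uint8(134), np.uint8(132), np.uint8(131), np.uint8(132), np.uint8(132), np.uint8(132), np.uint8(135), np.uint8(133), np.uint8(132), np.uint8(131), np.uint8(131), np.uint8(130), np.uint8(130), np.uint8(129), np.uint8(129), np.uint8(128), np.uint8(130), np.uint8(130), np.uint8(130)]
```

View pics/w5.png

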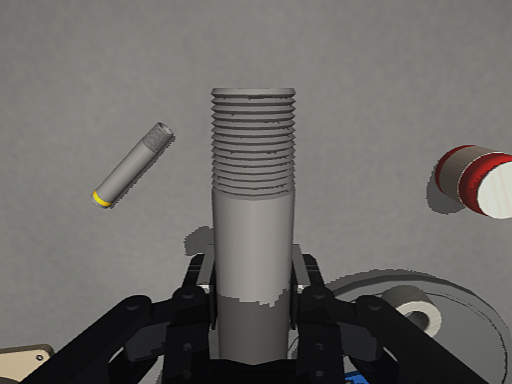

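The pin is held straight (column 253), with its thread end at row 89. I carry it over the rest.

Emit:
move_arm(increments=[[-0.8, 0.5, -0.3, 0, 0, 2], [-2.4, 1.4, -0.3, 0, 0, 5.5], [-4.9, 2.9, -0.3, 0, 0, 11.5], [-7.7, 4.5, -0.3, 0, 0, 18], [-10.8, 6.3, -0.3, 0, 0, 25], [-13.9, 8.2, -0.3, 0, 0, 32.5], [-17, 10, -0.3, 0, 0, 40], [-20, 11.8, -0.3, 0, 0, 47], [-23, 13.5, -0.3, 0, 0, 54], [-25.8, 15.2, -0.3, 0, 0, 61], [-28.2, 16.6, -0.3, 0, 0, 66.5], [-29.8, 17.5, -0.3, 0, 0, 70.3], [-30.6, 18, -0.3, 0, 0, 72.2], [-30.83, 18.12, -0.3, 0, 0, 72.66], [-30.83, 18.12, -0.3, 0, 0, 72.66], [-30.83, 18.12, -0.3, 0, 0, 72.66], [-30.83, 18.12, -0.3, 0, 0, 72.66]])

```text
clock: 10.4
eef_pos: [570.8, 0.4, 221.0]
tool_rot: [-3.141, 0.0, 0.166]
force: [-0.4, 0.6, -3.5]
width: 32.0
```

Run:
```python
from h import *
st=ctrl.read_state()
print(st["clock"],st["eef_pos"],st["tool_rot"],st["force"],st["width"])
print(go([570.5,-1.7,95],9.4))
```

```text
10.4 [570.82   0.36 221.04] [-3.14  0.    0.17] [-0.39  0.59 -3.49] 31.989027579420412
[-0.06  0.21 12.6  -0.05  0.01  0.12]
```

Emit:
move_arm(increments=[[0, 0.1, 1, 0, 0, 0], [0, 0.2, 3, 0, 0, 0.1], [0, 0.2, 5.5, 0, 0, 0.1], [0, 0.2, 8, 0, 0, 0.1], [0, 0.2, 10, 0, 0, 0.1], [0, 0.2, 11.7, 0, 0, 0.1], [0, 0.2, 12.6, 0, 0, 0.1], [0, 0.2, 12.6, 0, 0, 0.1], [0, 0.2, 12.6, 0, 0, 0.1], [0, 0.2, 12.6, 0, 0, 0.1]])

```text
clock: 11.4
eef_pos: [572.2, -3.1, 95.9]
tool_rot: [3.141, -0.002, 0.162]
force: [-0.2, -0.5, -3.8]
width: 32.0
```

Run:
```python
from h import *
import pickle
L=[]
for i in range(4):
    st=ctrl.read_state(); im=eyes.get_image("wrist"); L.append(np.r_[st["eef_pos"],st["tool_rot"]])
print(np.array(L),st["clock"],st["width"])
sc=eyes.get_image("scene"); pickle.dump((st,im,sc),open('w6.pkl','wb'))
crop=cv2.resize(sc[150:250,220:360],(560,400),interpolation=cv2.INTER_CUBIC)
cv2.imwrite('pics/m6.png',cv2.resize(np.vstack([np.hstack([im,np.zeros_like(im)])[:, :512]]),(512,384))[:,:,::-1])
o=np.zeros((400,800,3),np.uint8); o[:,:400]=cv2.resize(im,(400,300))[0:300].repeat(1,0) if False else 0
W=cv2.resize(im[40:340,60:460],(400,300)); out=np.zeros((400,960,3),np.uint8); out[:300,:400]=W; out[:,400:]=crop
cv2.imwrite('pics/m6.png',cv2.resize(out,(800,333))[:,:,::-1])
```

```text
[[572.25  -3.1   95.94   3.14  -0.     0.16]
 [572.24  -3.13  96.     3.14  -0.     0.16]
 [572.16  -3.14  95.95   3.14  -0.     0.16]
 [572.04  -3.16  95.87   3.14  -0.     0.16]] 11.55 32.18813412655092
```

View pics/m6.png

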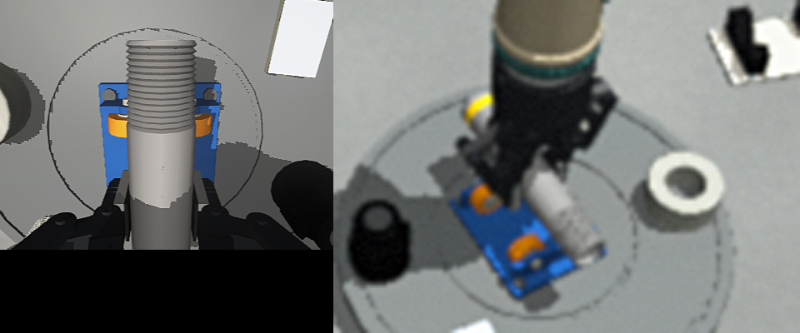

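The wrist view shows the pin midway between the far wheels, and the scene view agrees. I measure the residual offset numerically.

Run:
```python
from h import *
import pickle
st,im,sc=pickle.load(open('w6.pkl','rb')); c,P=campose("wrist",st)
yaw=st["tool_rot"][2]; u=np.array([np.cos(yaw),np.sin(yaw)]); n=np.array([-u[1],u[0]]); o=st["eef_pos"][:2]
rel=lambda uv,z:((onz(c,P,uv,z)[:2]-o)@u,(onz(c,P,uv,z)[:2]-o)@n)
for ce,a,r,px in blobs(im,(5,150,80),(22,255,255),60):
    l,h=px.min(0),px.max(0); print('amber',l,h,a,'rel(z65) outer',rel((l[0],ce[1]),65),rel((h[0],ce[1]),65),'rows z78',rel((ce[0],l[1]),78)[0],rel((ce[0],h[1]),78)[0])
for ce,a,r,px in blobs(im,(105,120,40),(120,255,255),400):
    l,h=px.min(0),px.max(0); print('blue',l,h,a)
    for row in(170,180,200,215,230,245): 
        x=px[px[:,1]==row][:,0]
        if len(x): print(row,x.min(),x.max(),rel((x.min()-.5,row),48),rel((x.max()+.5,row),48))
    print('far edge top',rel((x.min()+20,l[1]),73))
g=cv2.cvtColor(im,cv2.COLOR_RGB2GRAY).astype(int)
for row in(100,120,140): print(row,list(g[row,200:225]),list(g[row,282:305]))
```

```text
amber [189 177] [212 204] 522 rel(z65) outer (np.float64(26.73759345263933), np.float64(38.26160101490042)) (np.float64(26.74878275163887), np.float64(24.787976624356727)) rows z78 38.76727663841054 23.351074877114836
amber [294 176] [313 203] 457 rel(z65) outer (np.float64(27.560753724092493), np.float64(-23.211732549666692)) (np.float64(27.56997434332328), np.float64(-34.32542588445524)) rows z78 39.36625500917993 23.986232814695754
blue [293 139] [324 260] 2286
170 296 323 (np.float64(34.85842216803982), np.float64(-25.93922627214653)) (np.float64(34.87281307849128), np.float64(-43.54119204539613))
180 315 321 (np.float64(28.322193287677322), np.float64(-38.30875042177369)) (np.float64(28.325857437397698), np.float64(-42.75700916343158))
200 311 320 (np.float64(14.79179488273384), np.float64(-36.589288358232636)) (np.float64(14.797228269901787), np.float64(-43.08511939578701))
215 294 319 (np.float64(4.234949809394655), np.float64(-26.000294960899893)) (np.float64(4.249486384564502), np.float64(-43.17578444741805))
230 294 318 (np.float64(-6.676233306703597), np.float64(-26.470049
[... 2646 characters left out ...]
p.int64(90)]
140 [np.int64(33), np.int64(32), np.int64(32), np.int64(31), np.int64(32), np.int64(31), np.int64(30), np.int64(32), np.int64(31), np.int64(29), np.int64(25), np.int64(28), np.int64(33), np.int64(39), np.int64(59), np.int64(66), np.int64(64), np.int64(78), np.int64(98), np.int64(114), np.int64(122), np.int64(123), np.int64(132), np.int64(140), np.int64(140)] [np.int64(113), np.int64(112), np.int64(109), np.int64(102), np.int64(91), np.int64(85), np.int64(77), np.int64(59), np.int64(52), np.int64(54), np.int64(45), np.int64(37), np.int64(37), np.int64(38), np.int64(37), np.int64(38), np.int64(39), np.int64(38), np.int64(39), np.int64(38), np.int64(40), np.int64(39), np.int64(41)]
```

Emit:
move_arm(increments=[[0, -0.1, 0.4, 0, 0, 0], [0, -0.16, 1, 0, 0, 0], [0, -0.16, 1.6, 0, 0, 0], [0, -0.16, 2.1, 0, 0, 0], [0, -0.16, 2.5, 0, 0, 0], [0, -0.16, 2.75, 0, 0, 0], [0, -0.16, 2.75, 0, 0, 0], [0, -0.16, 2.75, 0, 0, 0]])

```text
clock: 12.45
eef_pos: [571.3, -1.6, 67.6]
tool_rot: [3.142, -0.0, 0.162]
force: [0.0, -0.2, -3.9]
width: 32.1
```

Emit:
move_arm(increments=[[0, 0, 0.07, 0, 0, 0], [0, 0, 0.14, 0, 0, 0], [0, 0, 0.2, 0, 0, 0], [0, 0, 0.25, 0, 0, 0], [0, 0, 0.25, 0, 0, 0], [0, 0, 0.25, 0, 0, 0]])

```text
clock: 13.05
eef_pos: [571.5, -2.2, 65.3]
tool_rot: [3.141, -0.001, 0.162]
force: [0.7, -3.2, -1.6]
width: 32.0
```

Emit:
move_arm(increments=[[0, 0, 0.03, 0, 0, 0], [0, 0, 0.06, 0, 0, 0], [0, 0, 0.06, 0, 0, 0]])

```text
clock: 13.35
eef_pos: [571.6, -2.3, 65.1]
tool_rot: [3.141, -0.001, 0.162]
force: [-1.0, -3.2, 6.1]
width: 31.7
```

Emit:
move_arm(increments=[[0, 0, 0, 0, 0, 0], [0, 0, 0, 0, 0, 0], [0, 0, 0, 0, 0, 0], [0, 0, 0, 0, 0, 0], [0, 0, 0, 0, 0, 0], [0, 0, 0, 0, 0, 0]], grip=0.5)

```text
clock: 13.95
eef_pos: [571.2, -1.5, 64.4]
tool_rot: [-3.141, 0.0, 0.162]
force: [0.7, -0.3, 0.0]
width: 64.0
```

Emit:
move_arm(increments=[[0, 0, -0.6, 0, 0, 0], [0, 0, -2, 0, 0, 0], [0, 0, -4, 0, 0, 0], [0, 0, -6.5, 0, 0, 0], [0, 0, -9.5, 0, 0, 0], [0, 0, -12.5, 0, 0, 0], [0, 0, -15.5, 0, 0, 0], [0, 0, -17.5, 0, 0, 0], [0, 0, -18, 0, 0, 0], [0, 0, -18, 0, 0, 0], [0, 0, -18, 0, 0, 0]])

```text
clock: 15.05
eef_pos: [570.4, -1.6, 243.7]
tool_rot: [-3.141, 0.002, 0.162]
force: [-0.8, -0.2, 0.8]
width: 64.2
```

Run:
```python
from h import *
import pickle
st=ctrl.read_state(); im=eyes.get_image("wrist"); cv2.imwrite('pics/w7.png',im[:,:,::-1]); pickle.dump((st,im),open('w7.pkl','wb'))
print(st["clock"],st["eef_pos"],st["tool_rot"],st["force"],st["width"])
print(go([454.7,-347.6,245],-46.6))
```

```text
15.05 [570.43  -1.6  243.68] [-3.14  0.    0.16] [-0.76 -0.24  0.83] 64.19097952234647
[-16.99  32.28  -0.14   0.05   0.13  55.88]
```

View pics/w7.png

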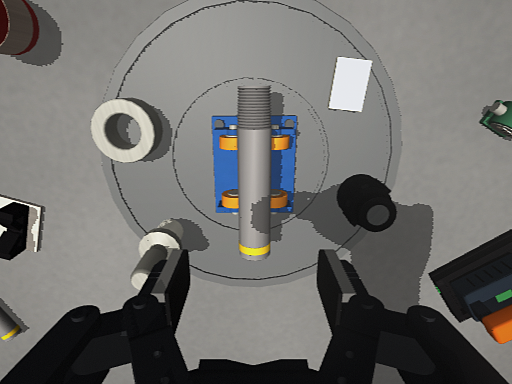

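The pin lies in the rest between the wheels, with its thread end at (254,86) and plain end at (254,260). All the gauges are in place. I compute the pin pose here.

Run:
```python
from h import *
import pickle
st,im=pickle.load(open('w7.pkl','rb')); c,P=campose("wrist",st)
g=cv2.cvtColor(im,cv2.COLOR_RGB2GRAY).astype(int)
print(list(g[80:92,254]),list(g[240:266,254]))
for row in(95,105,155,180,235):
    d=np.abs(np.diff(g[row])); print(row,[(int(i),int(d[i])) for i in range(225,285) if d[i]>22])
yaw=np.radians(9.4); u=np.array([np.cos(yaw),np.sin(yaw)]);n=np.array([-u[1],u[0]]); o=np.array([570.5,-1.5])
rel=lambda uv,z:np.array([(onz(c,P,uv,z)[:2]-o)@u,(onz(c,P,uv,z)[:2]-o)@n])
print('thr end',rel((254,86.5),89),'plain end top',rel((254,260),105.4),rel((254,260),95),'shoulder top',rel((254,128),105.4))
for ce,a,r,px in blobs(im,(5,150,80),(22,255,255),60):
    l,h=px.min(0),px.max(0); print('amber',rel((l[0]-.5,ce[1]),68)[1],rel((h[0]+.5,ce[1]),68)[1],'rows',rel((ce[0],l[1]),78)[0],rel((ce[0],h[1]),78)[0])
```

```text
[np.int64(153), np.int64(151), np.int64(149), np.int64(150), np.int64(149), np.int64(152), np.int64(162), np.int64(167), np.int64(84), np.int64(110), np.int64(138), np.int64(97)] [np.int64(168), np.int64(168), np.int64(167), np.int64(169), np.int64(166), np.int64(167), np.int64(165), np.int64(163), np.int64(165), np.int64(216), np.int64(212), np.int64(211), np.int64(211), np.int64(212), np.int64(215), np.int64(194), np.int64(162), np.int64(163), np.int64(165), np.int64(167), np.int64(154), np.int64(125), np.int64(128), np.int64(127), np.int64(127), np.int64(128)]
95 [(237, 32), (238, 52), (281, 42), (282, 30)]
105 [(236, 33), (283, 43), (284, 28)]
155 [(281, 26)]
180 [(280, 24)]
235 [(281, 37), (282, 28)]
thr end [83.84 -0.26] plain end top [-84.44  -0.18] [-90.7   -0.21] shoulder top [49.15 -0.21]
amber 34.86153892083864 16.516085538404877 rows 38.94050330666197 25.122765812187847
amber -17.113125848874052 -35.45407464084503 rows 38.87922189892185 25.061989724465285
amber 34.976683331035424 16.530909965289137 rows -17.81513236411157 -36.78608154100992
amber -17.10242678933366 -35.54483330234548 rows -17.871023986380926 -36.841083456382016
amber -288.206192776762 -324.7293509068169 rows -162.40629251334278 -219.8292510605815
```

The pin is centred in the rest to within about 0.5 mm. Now the scanner.

Emit:
move_arm(increments=[[-0.5, 1, 0, 0, 0, 2], [-1.5, 3, 0, 0, 0, 5], [-3.1, 6, 0, 0, 0, 10], [-4.9, 9.4, 0, 0, 0, 16], [-6.8, 13, 0, 0, 0, 22.5], [-8.7, 16.6, 0, 0, 0, 29], [-10.6, 20.2, 0, 0, 0, 35], [-12.5, 23.8, 0, 0, 0, 41], [-14.3, 27.2, 0, 0, 0, 47], [-15.8, 30, 0, 0, 0, 52], [-16.7, 31.7, 0, 0, 0, 55], [-17, 32.28, 0, 0, 0, 55.9], [-17, 32.28, 0, 0, 0, 55.9], [-17, 32.28, 0, 0, 0, 55.9]])

```text
clock: 16.5
eef_pos: [456.2, -345.8, 244.2]
tool_rot: [-3.14, 0.001, -0.811]
force: [0.5, 0.3, 1.5]
width: 64.2
```

```bash
cat > look.py <<'E'
from h import *
st=ctrl.read_state(); im=eyes.get_image("wrist"); c,P=campose("wrist",st)
print(st["clock"],st["eef_pos"],st["tool_rot"],st["force"],st["width"])
yaw=st["tool_rot"][2]; u=np.array([np.cos(yaw),np.sin(yaw)]); n=np.array([-u[1],u[0]]); o=st["eef_pos"][:2]
for ce,a,r,px in blobs(im,(5,150,80),(22,255,255),900):
    l,h=px.min(0),px.max(0); print(l,h,a)
    V=np.linspace(l[1]+3,h[1]-3,5).astype(int)
    for v in V:
        x=px[px[:,1]==v][:,0]; m=[(onz(c,P,(t,v),96)[:2]-o) for t in(x.min()-.5,x.max()+.5)]
        print(v,x.min(),x.max(),[(q@u,q@n) for q in m])
    print('ends along u',[(onz(c,P,(ce[0],v),96)[:2]-o)@u for v in(l[1]-.5,h[1]+.5)])
cv2.imwrite('pics/look.png',im[:,:,::-1])
E
python3 look.py; python3 -c "
from h import *
print(go([454.7,-347.6,130],-46.6))"
```

```text
16.5 [ 456.2  -345.81  244.17] [-3.14  0.   -0.81] [0.49 0.27 1.51] 64.24744417302604
[241 128] [271 220] 2589
131 244 269 [(np.float64(44.57848114711754), np.float64(9.386406367256775)), (np.float64(44.599945678424376), np.float64(-14.528461709744247))]
152 242 270 [(np.float64(25.04454974087415), np.float64(11.447037275490642)), (np.float64(25.070754244806327), np.float64(-15.82310190257614))]
174 242 270 [(np.float64(3.623847243550571), np.float64(11.689263551601599)), (np.float64(3.652620612750401), np.float64(-16.23425919867326))]
195 242 269 [(np.float64(-17.803196304504908), np.float64(11.931561532602025)), (np.float64(-17.77284626793422), np.float64(-15.660207523224313))]
217 242 267 [(np.float64(-41.35350540922933), np.float64(12.197869496890835)), (np.float64(-41.32260738881629), np.float64(-14.067262304465704))]
ends along u [np.float64(47.761048348883435), np.float64(-45.19267222062347)]
[ 0.04  0.28 11.42 -0.07  0.06  0.17]
```

Emit:
move_arm(increments=[[0, 0.1, 1.5, 0, 0, 0.3], [0.08, 0.22, 4.5, 0, 0, 0.3], [0.08, 0.22, 8, 0, 0, 0.3], [0.08, 0.22, 11.4, 0, 0, 0.3], [0.08, 0.22, 11.4, 0, 0, 0.3], [0.08, 0.22, 11.4, 0, 0, 0.3], [0.08, 0.22, 11.4, 0, 0, 0.3]])

```text
clock: 17.25
eef_pos: [455.9, -350.0, 132.3]
tool_rot: [-3.141, -0.003, -0.818]
force: [0.4, 0.0, -0.0]
width: 64.3
```

```bash
python3 look.py
```

```text
17.25 [ 455.86 -350.01  132.26] [-3.14 -0.   -0.82] [ 0.35  0.02 -0.05] 64.3380948818887
[230 155] [275 290] 5744
158 234 271 [(np.float64(44.35643455327935), np.float64(11.902876789225875)), (np.float64(44.37630174870062), np.float64(-10.258560574942837))]
190 231 274 [(np.float64(24.715816940151825), np.float64(14.096274286655529)), (np.float64(24.74126381808445), np.float64(-12.462363455850193))]
222 231 273 [(np.float64(3.6522681424278094), np.float64(14.572135089537438)), (np.float64(3.679817418652958), np.float64(-12.3242207242982))]
254 231 272 [(np.float64(-18.996599973054334), np.float64(15.083810907762476)), (np.float64(-18.96674022976893), np.float64(-12.175681195033615))]
287 233 269 [(np.float64(-44.20911610615063), np.float64(14.302847135509278)), (np.float64(-44.17977111263926), np.float64(-10.681048571210704))]
ends along u [np.float64(46.433726656785545), np.float64(-46.98760379175561)]
```

Emit:
move_arm(increments=[[0, -0.11, 0.7, 0, 0, 0.4], [0, -0.11, 2, 0, 0, 0.8], [0, -0.11, 3.7, 0, 0, 0.8], [0, -0.11, 5.3, 0, 0, 0.8], [0, -0.11, 6.5, 0, 0, 0.8], [0, -0.11, 7.1, 0, 0, 0.8], [0, -0.11, 7.1, 0, 0, 0.8], [0, -0.11, 7.1, 0, 0, 0.8]])

```text
clock: 18.1
eef_pos: [455.4, -349.2, 59.6]
tool_rot: [-3.142, -0.001, -0.833]
force: [-0.1, -0.4, 0.0]
width: 64.0
```

```bash
python3 look.py
```

```text
18.1 [ 455.39 -349.18   59.64] [-3.14 -0.   -0.83] [-0.15 -0.37  0.  ] 63.97820316726488
[216 188] [288 364] 11512
191 223 281 [(np.float64(48.27978082610433), np.float64(11.479536976988399)), (np.float64(48.294328138463285), np.float64(-9.728321985496402))]
233 217 287 [(np.float64(31.58728885188782), np.float64(14.260769223716233)), (np.float64(31.604578511855678), np.float64(-12.5013338890017))]
276 219 285 [(np.float64(12.729961845732099), np.float64(14.173178237021821)), (np.float64(12.745934302521825), np.float64(-12.404083895027641))]
318 221 283 [(np.float64(-7.698863824298562), np.float64(14.058844014468253)), (np.float64(-7.684321013492231), np.float64(-12.279283361624437))]
361 236 271 [(np.float64(-31.027110523084854), np.float64(8.197190810678139)), (np.float64(-31.019202980805726), np.float64(-7.732653420359048))]
ends along u [np.float64(49.60836787321024), np.float64(-33.04318785239178)]
```

View pics/look.png

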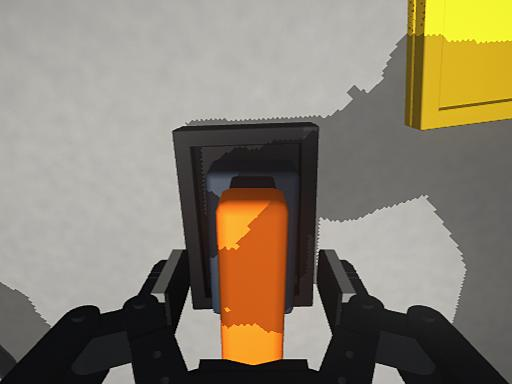

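The bar is centred between the fingers (columns 216–288), aligned, and the tips are level with the gap below it. I close.

Emit:
move_arm(increments=[[0, -0.09, 0, 0, 0, 0], [0, -0.09, 0, 0, 0, 0], [0, -0.09, 0, 0, 0, 0], [0, -0.09, 0, 0, 0, 0], [0, -0.09, 0, 0, 0, 0], [0, -0.09, 0, 0, 0, 0], [0, -0.09, 0, 0, 0, 0], [0, -0.09, 0, 0, 0, 0], [0, -0.09, 0, 0, 0, 0], [0, -0.09, 0, 0, 0, 0]], grip=-1)

```text
clock: 19.15
eef_pos: [456.2, -348.5, 60.0]
tool_rot: [-3.141, -0.001, -0.833]
force: [-0.7, -0.1, 5.2]
width: 27.4
```

Emit:
move_arm(increments=[[0, 0, -0.2, 0, 0, 0], [0, 0, -0.6, 0, 0, 0], [0, 0, -1.3, 0, 0, 0], [0, 0, -2.3, 0, 0, 0], [0, 0, -3.6, 0, 0, 0], [0, 0, -5.3, 0, 0, 0], [0, 0, -7.3, 0, 0, 0], [0, 0, -9.5, 0, 0, 0], [0, 0, -11.8, 0, 0, 0], [0, 0, -14, 0, 0, 0], [0, 0, -16, 0, 0, 0], [0, 0, -17.5, 0, 0, 0], [0, 0, -18.6, 0, 0, 0], [0, 0, -19, 0, 0, 0], [0, 0, -19, 0, 0, 0], [0, 0, -19, 0, 0, 0]])

```text
clock: 20.75
eef_pos: [455.5, -347.9, 248.8]
tool_rot: [3.141, 0.001, -0.833]
force: [0.2, 0.7, -3.7]
width: 27.1
```

```bash
python3 look.py
python3 - <<'E'
from h import *
print(go([636.1,9.2,250],9.4))
E
```

```text
20.75 [ 455.47 -347.87  248.79] [ 3.14  0.   -0.83] [ 0.17  0.67 -3.7 ] 27.089393132989475
[217 188] [289 364] 11455
191 224 282 [(np.float64(-15.2659349564313), np.float64(29.76439670845819)), (np.float64(-15.230921726767475), np.float64(-29.03631763425366))]
233 218 288 [(np.float64(-61.589644340347256), np.float64(37.43801254212195)), (np.float64(-61.55153555590575), np.float64(-36.78510179573704))]
276 220 286 [(np.float64(-113.95605547780049), np.float64(37.153030643457114)), (np.float64(-113.92503424158967), np.float64(-36.58298493173314))]
318 222 284 [(np.float64(-170.72749118190828), np.float64(36.79011491147392)), (np.float64(-170.7040861923072), np.float64(-36.30989122129046))]
361 236 271 [(np.float64(-235.61348544724038), np.float64(21.691570756823978)), (np.float64(-235.6044058860638), np.float64(-22.539754657363194))]
ends along u [np.float64(-11.582624119411111), np.float64(-241.22907164547766)]
[-14.26 -37.39  -0.13  -0.03   0.1  -57.12]
```

Emit:
move_arm(increments=[[-0.4, -1, 0, 0, 0, -1.5], [-1.1, -2.8, 0, 0, 0, -4], [-2.2, -5.6, 0, 0, 0, -8.5], [-3.5, -9, 0, 0, 0, -14], [-4.9, -12.8, 0, 0, 0, -20], [-6.4, -16.7, 0, 0, 0, -26], [-7.9, -20.6, 0, 0, 0, -32], [-9.4, -24.5, 0, 0, 0, -38], [-10.8, -28.3, 0, 0, 0, -44], [-12.1, -31.7, 0, 0, 0, -49], [-13.1, -34.4, 0, 0, 0, -53], [-13.8, -36.2, 0, 0, 0, -55.6], [-14.1, -37.1, -0.1, 0, 0, -56.8], [-14.26, -37.39, -0.1, 0, 0, -57.1], [-14.26, -37.39, -0.1, 0, 0, -57.1], [-14.26, -37.39, -0.1, 0, 0, -57.1], [-14.26, -37.39, -0.1, 0, 0, -57.1]])

```text
clock: 22.5
eef_pos: [636.2, 7.0, 250.5]
tool_rot: [3.141, 0.0, 0.161]
force: [-0.1, 0.7, -3.1]
width: 27.2
```

Run:
```python
from h import *
st=ctrl.read_state(); print(st["clock"],st["eef_pos"],st["tool_rot"],st["force"],st["width"],go([636.1,9.2,185],9.4))
```

```text
22.5 [636.22   6.97 250.54] [3.14 0.   0.16] [-0.12  0.7  -3.08] 27.15282737861376 [ 0.03 -0.23  6.55  0.05  0.02 -0.16]
```

Emit:
move_arm(increments=[[0, -0.1, 0.6, 0, 0, 0], [0, -0.2, 2, 0, 0, -0.1], [0, -0.2, 3.6, 0, 0, -0.1], [0, -0.2, 5, 0, 0, -0.1], [0, -0.2, 6.1, 0, 0, -0.1], [0, -0.2, 6.6, 0, 0, -0.1], [0, -0.2, 6.6, 0, 0, -0.1], [0, -0.2, 6.6, 0, 0, -0.1]])

```text
clock: 23.3
eef_pos: [636.7, 10.7, 184.8]
tool_rot: [3.141, -0.001, 0.165]
force: [0.5, -0.7, -3.4]
width: 27.0
```

Run:
```python
from h import *
import pickle
st=ctrl.read_state(); print(st["clock"],st["eef_pos"],st["tool_rot"],st["force"],st["width"],go([636.1,9.2,170],9.4))
w=eyes.get_image("wrist"); s=eyes.get_image("scene"); t=eyes.get_image("top"); pickle.dump((st,w,s,t),open('w8.pkl','wb'))
out=np.zeros((384,800,3),np.uint8); out[:,:400]=w[:,56:456]; out[:300,400:]=cv2.resize(s[150:255,230:370],(400,300),interpolation=cv2.INTER_CUBIC)
cv2.imwrite('pics/m8.png',out[:,:,::-1])
```

```text
23.3 [636.72  10.69 184.84] [ 3.14 -0.    0.17] [ 0.45 -0.7  -3.44] 26.981774853978518 [-0.09  0.14  1.48  0.01 -0.05  0.08]
```

View pics/m8.png

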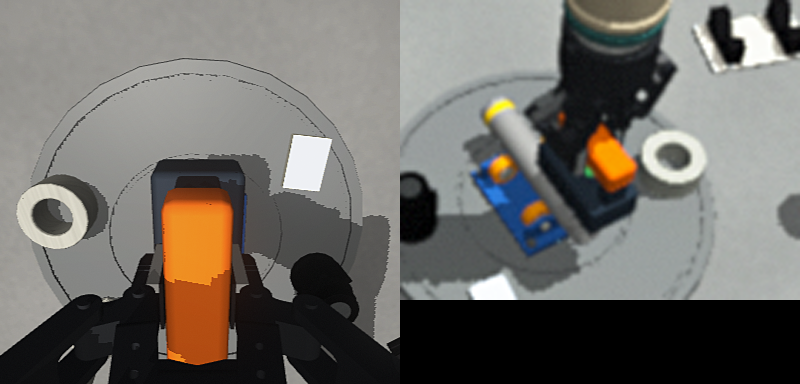

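The scanner hangs level over the thread end of the pin. Its body front edge is at row 160 (wrist half), the ring and block are untouched, and the rack at the top right is empty. I use the body front edge to check the scanner's offset in the gripper.

Run:
```python
from h import *
import pickle
st,w,s,t=pickle.load(open('w8.pkl','rb'))
c=eyes.calibration("wrist"); T=c["tool_from_camera"]
def tool(uv,z):
    d=T[:3,:3]@np.array([(uv[0]-c["cx"])/c["fx"],-(uv[1]-c["cy"])/c["fy"],-1]); return T[:3,3]+d*(z-T[2,3])/d[2]
g=cv2.cvtColor(w,cv2.COLOR_RGB2GRAY).astype(int)
print([(v,int(g[v,232])) for v in range(152,190)])
for v in(165,180,200,215): 
    d=np.abs(np.diff(g[v])); print(v,[(int(i),int(d[i])) for i in range(195,320) if d[i]>14])
for v in(158.5,160,162): print(v,'bottom edge x',tool((240,v),50)[0])
for v in(170,172,174,176): print(v,'top edge x',tool((240,v),12)[0])
b=[(ce,px) for ce,a,r,px in blobs(w,(5,150,80),(22,255,255),3000)][0][1]
for v in(200,230,260,290,320):
    x=b[b[:,1]==v][:,0]; print(v,(x.min()+x.max())/2)
```

```text
[(152, 153), (153, 152), (154, 154), (155, 145), (156, 119), (157, 156), (158, 167), (159, 51), (160, 29), (161, 34), (162, 35), (163, 35), (164, 36), (165, 35), (166, 33), (167, 36), (168, 35), (169, 35), (170, 35), (171, 40), (172, 46), (173, 52), (174, 55), (175, 59), (176, 62), (177, 66), (178, 66), (179, 58), (180, 44), (181, 47), (182, 32), (183, 35), (184, 30), (185, 30), (186, 30), (187, 30), (188, 70), (189, 67)]
165 [(204, 42), (205, 37), (206, 51), (207, 35), (211, 58), (212, 60), (295, 37)]
180 [(205, 43), (206, 67), (231, 23), (274, 30), (275, 19), (284, 15), (291, 15), (300, 33), (301, 26)]
200 [(206, 42), (207, 65), (299, 18)]
215 [(207, 49), (208, 66), (209, 19), (216, 18), (217, 30), (218, 28), (286, 17), (287, 29), (288, 24), (299, 18)]
158.5 bottom edge x 41.65043905596524
160 bottom edge x 40.690422622847095
162 bottom edge x 39.405601737672185
170 top edge x 44.163489514005775
172 top edge x 43.10914748266483
174 top edge x 42.0502290597306
176 top edge x 40.986704384525815
200 252.5
230 253.0
260 253.0
290 253.0
320 253.0
```

Emit:
move_arm(increments=[[0, 0.05, 0.2, 0, 0, 0], [0, 0.1, 0.5, 0, 0, 0], [0, 0.12, 0.8, 0, 0, 0], [0, 0.12, 1.1, 0, 0, 0], [0, 0.12, 1.35, 0, 0, 0], [0, 0.12, 1.47, 0, 0, 0], [0, 0.12, 1.47, 0, 0, 0], [0, 0.12, 1.47, 0, 0, 0], [0, 0.12, 1.47, 0, 0, 0]])

```text
clock: 24.35
eef_pos: [636.6, 9.6, 169.9]
tool_rot: [3.142, -0.0, 0.166]
force: [-0.6, -0.1, -3.3]
width: 27.2
```

Run:
```python
from h import *
st=ctrl.read_state(); print(st["clock"],st["eef_pos"],st["tool_rot"],st["force"],st["width"],go([637.1,9.4,170],9.4))
s=eyes.get_image("scene"); t=eyes.get_image("top")
out=np.zeros((450,800,3),np.uint8); out[:,:400]=cv2.resize(s[150:240,250:330],(400,450),interpolation=cv2.INTER_CUBIC); out[:450,400:]=cv2.resize(t[130:230,190:279],(400,450),interpolation=cv2.INTER_CUBIC)
cv2.imwrite('pics/m9.png',out[:,:,::-1])
```

```text
24.35 [636.62   9.58 169.89] [ 3.14 -0.    0.17] [-0.63 -0.09 -3.33] 27.178051742322047 [ 0.04  0.03 -0.01  0.   -0.02  0.08]
```

View pics/m9.png

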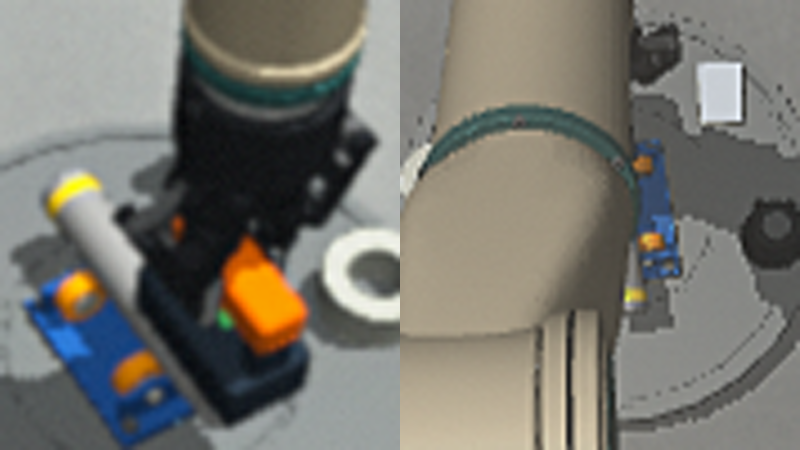

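The scanner hangs in line with the pin over its thread end, with a visible gap. The pin is still in the wheels and the gauges stand. One numeric height check against the scene view remains before handing in.

Run:
```python
from h import *
s=eyes.get_image("scene"); c,P=campose("scene"); y=np.radians(9.4); u=np.array([np.cos(y),np.sin(y),0]);n=np.array([-u[1],u[0],0])
o=np.array([636.1,9.3,119.9])
for a,b in((45,25),(45,-25),(-45,-25)): print('corner',a,b,'px bottom',proj(c,P,o+u*a+n*b),'top',proj(c,P,o+u*a+n*b+[0,0,38]))
print('dpx for 5 mm up',proj(c,P,o+u*45-n*25+[0,0,5])-proj(c,P,o+u*45-n*25))
v=s.max(2).astype(int)
for r in range(218,240): print(r,''.join('#' if v[r,k]<75 else '.' for k in range(275,320)))
```

```text
corner 45 25 px bottom [311.68 228.81] top [313.61 220.61]
corner 45 -25 px bottom [295.32 237.21] top [296.75 229.16]
corner -45 -25 px bottom [276.33 211.52] top [277.11 203.06]
dpx for 5 mm up [ 0.18 -1.03]
218 .......##################....................
219 ........##################......##...........
220 ........##################...#####...........
221 .........#########################.#.........
222 ..........###########################........
223 ..........##########################.........
224 ...........#########################.........
225 ............########################.........
226 .............#########...###########.........
227 .........##..#########..###########..........
228 ........###...####################...........
229 .............#.##################............
230 ...##..........###############...............
231 ...#............############.................
232 ##...............#########...................
233 #.................######.....................
234 ##.................###.......................
235 ##...........................................
236 .............................................
237 .............................................
238 .............................................
239 .............................................
```

The scene's side edge matches the expected position within 1 px. The front edge sits about 2 px short, and the wrist edge agrees: the scanner centre is about 2 mm behind the TCP. I nudge forward 2 mm and re-check.

Emit:
move_arm(increments=[[0.06, 0, 0, 0, 0, 0], [0.13, 0, 0, 0, 0, 0], [0.2, 0, 0, 0, 0, 0], [0.2, 0, 0, 0, 0, 0], [0.2, 0, 0, 0, 0, 0], [0.2, 0, 0, 0, 0, 0], [0.2, 0, 0, 0, 0, 0], [0.2, 0, 0, 0, 0, 0]])

```text
clock: 25.3
eef_pos: [638.4, 9.8, 169.7]
tool_rot: [3.142, -0.0, 0.165]
force: [-0.4, 0.1, -3.4]
width: 27.5
```

Run:
```python
from h import *
st=ctrl.read_state(); s=eyes.get_image("scene"); v=s.max(2).astype(int)
print(st["clock"],st["eef_pos"],st["tool_rot"],st["force"],st["width"],st["qd"])
for r in range(226,238): print(r,''.join('#' if v[r,k]<75 else '.' for k in range(275,320)))
```

```text
25.3 [638.44   9.84 169.74] [ 3.14 -0.    0.17] [-0.41  0.13 -3.36] 27.486861749574253 [-0.  0.  0.  0. -0.  0. -0.]
226 .............#######################.........
227 ..........#..#########....##########.........
228 .........#....########..###########..........
229 ..............####################...........
230 ...##.........##################.............
231 ..##............#############................
232 #................##########..................
233 ##................#######....................
234 ##.................####......................
235 ##..................#........................
236 .............................................
237 .............................................
```

Steady and within about 1 px of the expected position, so I hand in.

```bash
python3 -c "
from cell import ctrl
print(ctrl.finish_job())"
```

```text
the job is handed in; nothing more can be done
None
```

The job is handed in at about 25 s of the 61 s allowed. The pin lies in the roller rest, and the scanner is held over the middle of its thread.

- **Pin:** I gripped it at its middle, lowered it onto the wheels with about 6 N of push at most, and let it go. The wrist view then showed it centred to about 0.5 mm and in line with the rest.
- **Scanner:** I lifted it from the black dock and carried it at about 200 mm underside height, above the tallest gauge. It is held still and level at yaw 9.45° (rest 9.4°), with its underside at about z = 120 mm. That is about 15 mm above the thread by the arm's own reading.
- **Gauges and other objects:** those in view in the last pictures stood where they were. The plug gauge, tally counter and can were not checked in them.

**Checks that disagreed:** the handle measurement put the scanner centred in the fingers. The body-edge checks in the wrist and scene views put it about 2 mm behind the finger centre along its length. I nudged it 2 mm forward, after which its front edge was still about 1–2 px short in the scene view, which may be rounded corners. The scanner's position along the pin is therefore good to about 2–3 mm. The 15 mm height rests mainly on the arm's reading, because the scene view is too coarse to confirm it to the millimetre.

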